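Set the stock tags

TASK

Set the three hinged stock tags on the rail: push them round with a fingertip, like turning a page, so that the tags in front of the two full bins show their green face to the robot and the tag in front of the bin that is not full shows its red face, each tag fully over against its stop. Some tags may be right already. Leave the bins and everything else standing where they are.

Things in the scene. Friction and masses are not known exactly. Their poses are not given: they have to be found in the camera images.
- rail: flat aluminium strip fixed to the worktop, 44 x 360 x 10 mm, long along its y axis; origin at the centre of its underside; its -x side faces the robot. It carries three tag posts 120 mm apart; one stock bin stands behind (+x of) each post.
- post_a: steel tag post, 8 mm thick, on the rail, leaning back from the robot (its top towards +x) by 20 degrees, top 84 mm above the worktop; foot 30 mm across; origin at the foot, on the rail 10 mm above the worktop; axes parallel to the rail's (x towards the bin, y left, z up). Which post stands in which place varies. Its bin is the nearest one, centre about 125 mm from the post in +x.
- tag_a (a joint): angle (rad) of the tag on post_a. 0: points to the post's +y (left), RED face to the robot; 3.14: points to -y (right), GREEN face to the robot; in between it swings round the robot's side; at 1.57 it points to -x, 20 degrees upward. It turns easily (under 0.3 N at the edge), and as the post leans, its weight drops it to the nearer stop: pushed well past 1.57 it falls the rest within 3 s if nothing is in its way.
- tag_a_edge (a point): middle of the free outer edge of the tag on post_a, 52 mm from the post axis. The tag is a stiff plate 8 mm thick and 42 mm high, at its stops 36 to 75 mm above the worktop, leaning back 20 degrees; hinged on the post like a page (hinge axis through the point 6 mm above the post's origin; barrel 15 mm across), red on one face and green on the other
- post_b: steel tag post, 8 mm thick, on the rail, leaning back from the robot (its top towards +x) by 20 degrees, top 84 mm above the worktop; foot 30 mm across; origin at the foot, on the rail 10 mm above the worktop; axes parallel to the rail's (x towards the bin, y left, z up). Which post stands in which place varies. Its bin is the nearest one, centre about 125 mm from the post in +x.
- tag_b (a joint): angle (rad) of the tag on post_b. 0: points to the post's +y (left), RED face to the robot; 3.14: points to -y (right), GREEN face to the robot; in between it swings round the robot's side; at 1.57 it points to -x, 20 degrees upward. It turns easily (under 0.3 N at the edge), and as the post leans, its weight drops it to the nearer stop: pushed well past 1.57 it falls the rest within 3 s if nothing is in its way.
- tag_b_edge (a point): middle of the free outer edge of the tag on post_b, 52 mm from the post axis. The tag is a stiff plate 8 mm thick and 42 mm high, at its stops 36 to 75 mm above the worktop, leaning back 20 degrees; hinged on the post like a page (hinge axis through the point 6 mm above the post's origin; barrel 15 mm across), red on one face and green on the other
- post_c: steel tag post, 8 mm thick, on the rail, leaning back from the robot (its top towards +x) by 20 degrees, top 84 mm above the worktop; foot 30 mm across; origin at the foot, on the rail 10 mm above the worktop; axes parallel to the rail's (x towards the bin, y left, z up). Which post stands in which place varies. Its bin is the nearest one, centre about 125 mm from the post in +x.
- tag_c (a joint): angle (rad) of the tag on post_c. 0: points to the post's +y (left), RED face to the robot; 3.14: points to -y (right), GREEN face to the robot; in between it swings round the robot's side; at 1.57 it points to -x, 20 degrees upward. It turns easily (under 0.3 N at the edge), and as the post leans, its weight drops it to the nearer stop: pushed well past 1.57 it falls the rest within 3 s if nothing is in its way.
- tag_c_edge (a point): middle of the free outer edge of the tag on post_c, 52 mm from the post axis. The tag is a stiff plate 8 mm thick and 42 mm high, at its stops 36 to 75 mm above the worktop, leaning back 20 degrees; hinged on the post like a page (hinge axis through the point 6 mm above the post's origin; barrel 15 mm across), red on one face and green on the other
- full_bin_1: open blue plastic stock bin, 72 x 72 x 34 mm, loose, origin at the centre of its underside; FULL: holds four grey jaw inserts in two layers, up to near the rim. Which bin stands behind which post varies.
- full_bin_2: open blue plastic stock bin, 72 x 72 x 34 mm, loose, origin at the centre of its underside; FULL: holds four grey jaw inserts in two layers, up to near the rim. Which bin stands behind which post varies.
- low_bin: open blue plastic stock bin, 72 x 72 x 34 mm, loose, origin at the centre of its underside; NOT full: holds a single grey jaw insert on its floor. Which bin stands behind which post varies.
- weight: wooden-coloured check weight with a knob, 28 x 28 x 46 mm, loose, behind the bins; origin at the centre of its underside. To be left alone
- spare_insert: loose grey serrated jaw insert, 25 x 50 x 13 mm, behind the bins; origin at the centre of its underside. To be left alone
- spanner: loose flat open-ended spanner, 30 x 190 x 6 mm, on the worktop right of the rail, towards the robot; origin at the centre of its underside. To be left alone
- tape: loose roll of tan adhesive tape, 100 mm across, 25 mm high, right of the rail; origin at the centre of its underside. To be left alone

How it is judged:
By the outcome, as a careful person would: the job done as asked, in the order asked, and still so for the second after the job is handed in, with the robot touching nothing.
It also fails if it takes over 58 s, if anything falls off the work surface, if the arm or the gripper's body presses on something with over 40 N, if the wrist force passes 120 N, or if a joint passes its speed limit or range.

ROBOT

A 6-joint arm with a two-finger parallel gripper is mounted at the origin on the work surface; the furniture and walls round the work are solid. World frame = base frame: x ahead of the robot, y to its left, z up, the work surface at z = 0. Lengths are in mm, angles in rad, forces in N, time in s.
With the tool pointing down it reaches from about 275 to 750 mm from the base axis. Payload 10.2 kg.
Tool frame: the origin (TCP) lies between the finger pads; the fingertips stand 22 mm ahead of it and the grasp point (between the pads) lies 3 mm ahead of it (ctrl.nose_length is the distance from the TCP to the fingertips, in mm); y points along the fingers, z is the direction in which the jaws open and shut, and the axes are right-handed (so a half turn about y gives the same grasp; the last joint's range is limited). The gripper opens to 85 mm and grips with 20 to 120 N. Pads are 22 mm wide; open, the fingers measure 114 mm over their backs; the gripper's body (76 mm by 85 mm) begins 54 mm behind the grasp point. The pads swing forward as they close: fully open they stand 13 mm farther back than shut.
Start: joints at [0.932, 0.313, 1.498, -0, 1.331, -0.223], TCP at [212.072, 480.267, 216.694] pointing down, gripper open.
Joint ranges: [-2.94, 2.94], [-0.97, 2.17], [0.19, 2.56], [-1.23, 4.37], [0.02, 3.11], [-2.88, 2.88]. Speed limits (rad/s): [2.39, 2.39, 3.01, 3.14, 3.14, 3.14].

INTERFACE

Orientations are given as a unit quaternion [w, x, y, z].
In Python, from rig import ctrl, eyes, models gives the robot as it stands.
- The arm moves only by the shell command python3 -m crank 'ROWS' [FORCE]. ROWS is JSON, a list of rows, each an object with "dp": the shift along the tool's x, y, z in mm, a list of three; "roll": the turn about the tool's y in rad; "gripper": the closure in counts, from 0 (fully open) to 255 (shut). A call has 1 to 10 rows; each row is the pose to reach, as a shift and turn from the pose commanded when the call began, along the tool's axes at that moment; what a row does not reach only later rows make up. A row lasts 1/12 s, in which the tool goes at most 41.7 mm and 7.16 degrees, less where a joint would pass 70% of its speed; a pose out of reach is approached as far as the arm can. A call with a gripper value outside its range is refused whole. The fingers move at their own pace and stop on an object; FORCE is the grip in N (left out, the last holds). Time passes only in rows, so rows that repeat a pose let the fingers close. It gives the time, the measured TCP pose, the force and the opening at its end, in the units of the state.
- ctrl.sense(): the state, without advancing time (a new reading comes with each control period).
- eyes.capture(name): name is "scene" or "side" or "wrist"; returns a dict with "color" (384x512x3 uint8, red, green, blue), "fx", "fy", "cx", "cy" (pixels), "R" (3x3) and "t" (3): a world point X has camera coordinates R X + t. Camera axes: x right, y down, z forward; pixel columns grow to the right and rows downward; lengths in mm; the calibration is good to about 2 mm. A picture is of the moment at which its call begins. There is no depth.
- ctrl.finish_job(): hands the job in, once; it reports no verdict.
Trained networks look in a picture, given as the dict that the camera call returned (one of the last four; its "shot" number tells which), for a name from the list of things; names that differ only in an ending like _2 or _b are one class to them, and where a whole thing is asked for, a point or a joint stands for the part that bears it (a point fixed in the world has none). Each returns a list of dicts, best first, with "confidence" (0 to 1); they miss things now and then, are a little off and sometimes report something else, mostly with a low value. They report only what shows in the picture. A call takes as long as a camera call.
- models.spot_in(picture, label): "extent" ([centre column, centre row, width, height] in pixels, round what is visible of it).
- models.spot_point(picture, label): "centre" ([column, row] in pixels: a listed point, or the origin of a listed thing).
The state is a dict: "time_s": time; "joints": joint angles; "dq": joint speeds; "tau": joint torques, N m; "eef_pos": TCP position; "ee_rot": TCP orientation; "force": force on the tool from outside, world axes, zero at the start; "wrist_torque": the same for the moment, N m; "grip_width": opening from 0.0 (shut) to 1.0 (fully open).
Only numpy, scipy, OpenCV 4.12 (cv2) and the standard library are available. Lean on these libraries where they do the work, as an engineer would, in place of code of your own. Each camera call takes 0.05 s, during which the arm holds its last target. There are 200 camera calls.

## Working session

There is one attempt and no reset: what is moved stays moved. The work goes in short steps, Python scripts to look and compute and a shell command to move; the robot and the scene stay as the last step left them, time stands still between calls to the robot, and variables do not carry over. Pictures are saved under pics/ and viewed, about 8 in all and at most 12, crops included, and the job is handed in when it is done.

```bash
mkdir -p pics
cat > h.py <<'E'
import numpy as np, cv2
from rig import ctrl, eyes, models
def save(p,n): cv2.imwrite('pics/'+n,cv2.cvtColor(p['color'],cv2.COLOR_RGB2BGR))
def ray(p,uv,z):
    R=np.array(p['R']);t=np.array(p['t']);c=-R.T@t
    d=R.T@np.array([(uv[0]-p['cx'])/p['fx'],(uv[1]-p['cy'])/p['fy'],1.])
    return c+d*(z-c[2])/d[2]
def proj(p,X):
    q=np.array(p['R'])@np.array(X,float)+np.array(p['t']);return p['fx']*q[0]/q[2]+p['cx'],p['fy']*q[1]/q[2]+p['cy']
E
python3 - <<'E'
from h import *
np.set_printoptions(precision=1,suppress=True)
s=ctrl.sense();print(s['time_s'],s['eef_pos'],s['ee_rot'],ctrl.nose_length)
for n in ['scene','side']:
    p=eyes.capture(n);save(p,n+'0.png')
    for l,z in [('post_a',10),('full_bin_1',0),('low_bin',0),('rail',0),('tag_a_edge',55),('tape',0),('spanner',0)]:
        for d in models.spot_point(p,l)[:4]: print(n,l,round(d['confidence'],2),np.array(d['centre']),ray(p,d['centre'],z))
ims=[cv2.imread(f'pics/{n}0.png') for n in ('scene','side')]
cv2.imwrite('pics/both.png',cv2.resize(np.vstack(ims),None,fx=.78,fy=.78))
E
```

```text
0.0 [211.9 480.  216.1] [-0.7  0.7 -0.1  0.1] 22.0
scene post_a 0.68 [227.7 199.9] [ 552.2 -102.6   10. ]
scene post_a 0.57 [252.1 223.2] [ 580.  -217.7   10. ]
scene post_a 0.55 [204.7 178.6] [522.3  14.1  10. ]
scene full_bin_1 0.94 [240.2 167.3] [650.6  31.8   0. ]
scene full_bin_1 0.78 [256.1 186.3] [660.  -71.5   0. ]
scene rail 0.61 [228.7 200.2] [558.2 -95.4   0. ]
scene tag_a_edge 0.73 [283.4 182. ] [ 716.2 -140.2   55. ]
scene tag_a_edge 0.52 [221.3 173.1] [561.5 -30.5  55. ]
scene tape 0.73 [244.3 201.3] [ 599.5 -118.2    0. ]
scene tape 0.58 [303.7 283.7] [ 618.2 -452.9    0. ]
scene spanner 0.88 [218.6 266.5] [ 439.5 -315.8    0. ]
side post_a 0.8 [264.  228.6] [ 547.9 -100.7   10. ]
side post_a 0.63 [270.5 196. ] [ 567.5 -213.4   10. ]
side post_a 0.6 [253.1 265.6] [536.7  17.2  10. ]
side full_bin_1 0.66 [209.8 260. ] [654.8  35.2   0. ]
side full_bin_1 0.61 [217.7 226.6] [676.3 -69.8   0. ]
side low_bin 0.66 [227.3 194.8] [ 693.1 -182.4    0. ]
side rail 0.85 [262.8 230.9] [550.7 -98.3   0. ]
side rail 0.6 [191.1 238. ] [731.8 -10.7   0. ]
side tag_a_edge 0.49 [251.9 238.6] [557.8 -34.6  55. ]
side tape 0.95 [283.7 136.7] [ 607.6 -463.     0. ]
side spanner 0.84 [317.6 185.6] [ 448.4 -303.4    0. ]
```

View pics/scene0.png

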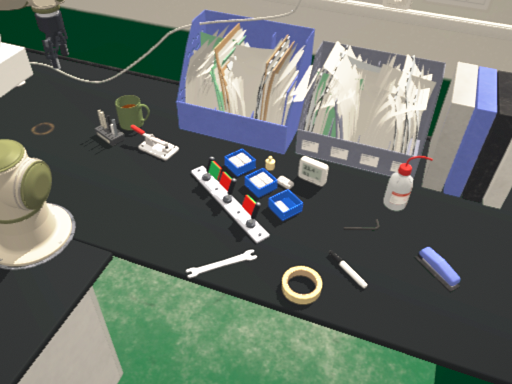

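View pics/side0.png

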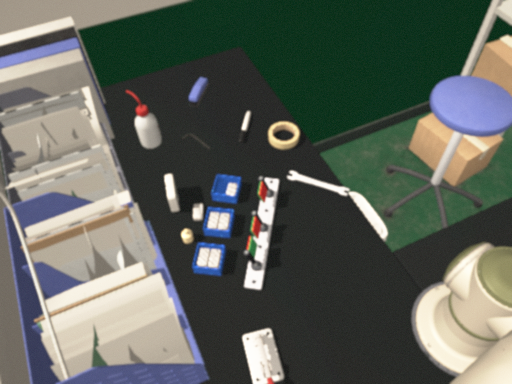

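Run:
```python
from h import *
a=cv2.imread('pics/scene0.png')[140:250,180:310];b=cv2.imread('pics/side0.png')[165:300,180:300]
f=lambda i:cv2.resize(i,(400,int(i.shape[0]*400/i.shape[1])),interpolation=cv2.INTER_CUBIC)
a,b=f(a),f(b);h=max(len(a),len(b))
cv2.imwrite('pics/crop.png',np.hstack([cv2.copyMakeBorder(i,0,h-len(i),0,0,0) for i in (a,b)]))
```

```text
(no output)
```

View pics/crop.png

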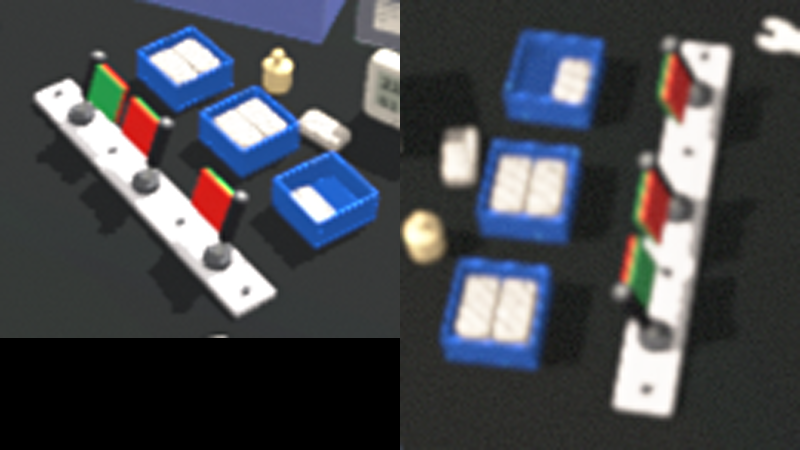

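```bash
cat >> h.py <<'E'
from scipy.spatial.transform import Rotation as Ro
def rot():
    q=ctrl.sense()['ee_rot'];return Ro.from_quat([q[1],q[2],q[3],q[0]]).as_matrix()
def setup(post,yaw):
    ux=np.array([np.cos(yaw),np.sin(yaw),0]);uy=np.array([-ux[1],ux[0],0]);return lambda x,y,z:np.array([post[0],post[1],0])+ux*x+uy*y+[0,0,z]
def dp(target):  # target TCP
    s=ctrl.sense();return rot().T@(np.array(target)-s['eef_pos'])
E
python3 - <<'E'
from h import *
np.set_printoptions(precision=3,suppress=True)
P=np.array([[552.2,-102.6],[580,-217.7],[522.3,14.1],[547.9,-100.7],[567.5,-213.4],[536.7,17.2]])
v=P[[2,5]].mean(0)-P[[1,4]].mean(0);yaw=np.arctan2(-v[0],v[1]);print('yaw',yaw,np.linalg.norm(v))
post=P.mean(0);print(post)
T=setup(post,yaw);R=rot();print(R)
for t in (T(50,35,190),): print(t,dp(t))
p=eyes.capture('scene')
for uv in [(180,110),(285,145),(110,140),(130,128)]: print(uv,ray(p,uv,0))
E
```

```text
yaw 0.1891058101495783 235.3964793704443
[ 551.1   -100.517]
[[ 0.915  0.     0.404]
 [-0.404 -0.     0.915]
 [ 0.    -1.     0.   ]]
[593.629 -56.742 190.   ] [ 565.956   26.707 -337.128]
(180, 110) [574.255 425.707   0.   ]
(285, 145) [839.46   80.664   0.   ]
(110, 140) [295.071 341.174   0.   ]
(130, 128) [375.061 384.254   0.   ]
```

```bash
python3 -m crank '[{"dp":[35,0,-21],"roll":-0.06,"gripper":255},{"dp":[70,0,-42],"roll":-0.12,"gripper":255},{"dp":[105,0,-63],"roll":-0.18,"gripper":255},{"dp":[140,0,-84],"roll":-0.24,"gripper":255},{"dp":[175,0,-105],"roll":-0.30,"gripper":255},{"dp":[210,0,-126],"roll":-0.36,"gripper":255},{"dp":[245,0,-147],"roll":-0.42,"gripper":255},{"dp":[280,0,-168],"roll":-0.48,"gripper":255},{"dp":[283,0,-169],"roll":-0.54,"gripper":255},{"dp":[283,0,-169],"roll":-0.60,"gripper":255}]' 30
python3 - <<'E'
from h import *
print(dp(setup([551.1,-100.5],.189)(50,33,190)),rot())
E
```

```text
time_s: 1.68
eef_pos: [404.0, 209.4, 216.7]
ee_rot: [-0.704, 0.704, 0.065, -0.065]
force: [-0.3, 0.9, 0.2]
grip_width: -0.003
[ 138.06153052   26.7187505  -298.13386809] [[ 9.83320751e-01  1.14411849e-04 -1.81879869e-01]
 [ 1.81879885e-01 -1.45604904e-04  9.83320744e-01]
 [ 8.60209433e-05 -9.99999983e-01 -1.63985537e-04]]
```

```bash
python3 -m crank '[{"dp":[15,3,-33],"roll":0,"gripper":255},{"dp":[31,6,-66],"roll":0,"gripper":255},{"dp":[46,9,-99],"roll":0,"gripper":255},{"dp":[61,12,-132],"roll":0,"gripper":255},{"dp":[77,15,-165],"roll":0,"gripper":255},{"dp":[92,18,-198],"roll":0,"gripper":255},{"dp":[107,21,-231],"roll":0,"gripper":255},{"dp":[123,24,-264],"roll":0,"gripper":255},{"dp":[138,26,-298],"roll":0,"gripper":255},{"dp":[138,26,-298],"roll":0,"gripper":255}]'
python3 - <<'E'
from h import *
np.set_printoptions(precision=1,suppress=True)
T=setup([551.1,-100.5],.189)
print(dp(T(50,33,190)))
p=eyes.capture('wrist');save(p,'w1.png')
for l,z in [('post_a',10),('full_bin_1',0),('tag_a_edge',55),('rail',0)]:
    for d in models.spot_point(p,l)[:4]: print(l,round(d['confidence'],2),np.array(d['centre']),ray(p,d['centre'],z))
for k in (-120,0,120): print([np.array(proj(p,T(a,k,z))) for a,z in ((0,10),(25,84))])
im=cv2.imread('pics/w1.png')
for k in (-120,0,120):
    a,b=[tuple(int(v) for v in proj(p,T(x,k,z))) for x,z in ((0,10),(25,84))]
    cv2.line(im,a,b,(255,0,255),1)
cv2.imwrite('pics/w1o.png',im)
E
```

```text
time_s: 2.52
eef_pos: [594.9, -61.5, 189.2]
ee_rot: [-0.704, 0.705, 0.063, -0.064]
force: [-0.4, -0.4, 0.0]
grip_width: -0.001
[-0.4 -0.8  2.9]
post_a 0.89 [338.3 123.9] [529.2  16.4  10. ]
post_a 0.89 [227.5 125.3] [ 552.1 -101.7   10. ]
full_bin_1 0.78 [329.7 228. ] [653.1  40.3   0. ]
full_bin_1 0.66 [234.8 228. ] [673.9 -74.9   0. ]
tag_a_edge 0.92 [290.  143.6] [554.6 -36.5  55. ]
rail 0.71 [227.7 122.7] [ 550.1 -102.7    0. ]
[array([118.4, 125.7]), array([ 85.5, 160.8])]
[array([228.7, 124.6]), array([222.3, 159.5])]
[array([339.3, 123.5]), array([359.3, 158.1])]
```

View pics/w1o.png

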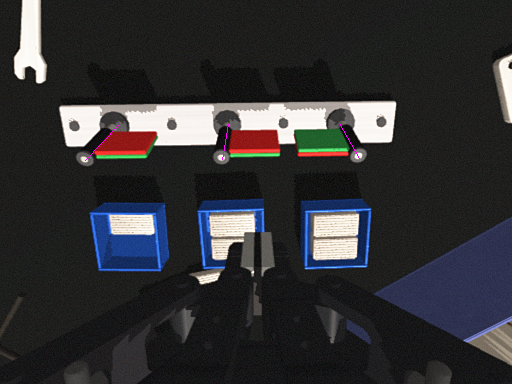

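```bash
python3 -m crank '[{"dp":[0,20,1],"roll":0,"gripper":255},{"dp":[0,40,3],"roll":0,"gripper":255},{"dp":[0,60,3],"roll":0,"gripper":255},{"dp":[0,80,3],"roll":0,"gripper":255},{"dp":[0,100,3],"roll":0,"gripper":255},{"dp":[0,115,3],"roll":0,"gripper":255},{"dp":[0,121,3],"roll":0,"gripper":255},{"dp":[0,121,3],"roll":0,"gripper":255},{"dp":[0,121,3],"roll":0,"gripper":255}]'
python3 - <<'E'
from h import *
T=setup([551.1,-100.5],.189)
print(dp(T(50,33,68)))
E
```

```text
time_s: 3.52
eef_pos: [592.7, -52.9, 70.7]
ee_rot: [-0.704, 0.704, 0.066, -0.065]
force: [0.5, -0.8, 1.0]
grip_width: -0.001
[ 0.24277164  2.6859432  -5.90044952]
```

```bash
python3 -m crank '[{"dp":[0,2,-6],"roll":0,"gripper":255},{"dp":[-10,2,-6],"roll":0,"gripper":255},{"dp":[-20,2,-6],"roll":0,"gripper":255},{"dp":[-30,2,-6],"roll":0,"gripper":255},{"dp":[-40,2,-7],"roll":0,"gripper":255},{"dp":[-50,2,-9],"roll":0,"gripper":255},{"dp":[-57,2,-12],"roll":0,"gripper":255},{"dp":[-64,2,-16],"roll":0,"gripper":255},{"dp":[-70,2,-19],"roll":0,"gripper":255},{"dp":[-70,2,-19],"roll":0,"gripper":255}]'
python3 - <<'E'
from h import *
T=setup([551.1,-100.5],.189)
print(dp(T(-20,20,68)))
p=eyes.capture('wrist');save(p,'w2.png')
E
```

```text
time_s: 4.35
eef_pos: [526.6, -85.8, 68.0]
ee_rot: [-0.704, 0.704, 0.065, -0.065]
force: [-0.1, 0.1, -0.4]
grip_width: -0.003
[ 1.29810537 -0.02094217  0.9654118 ]
```

View pics/w2.png

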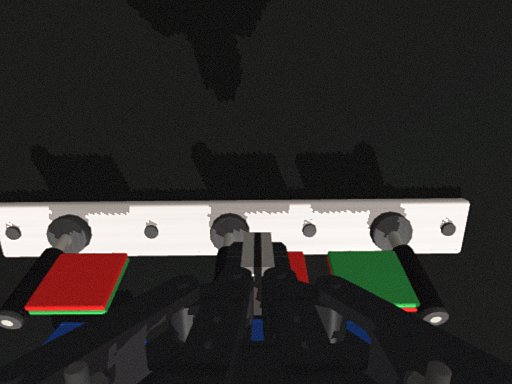

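Run:
```python
from h import *
p=eyes.capture('wrist');T=setup([551.1,-100.5],.189);e=ctrl.sense()['eef_pos'];R=rot()
for d in (0,22):
  for x in (-11,11):
    for z in (-14.5,14.5): print(d,x,z,np.round(proj(p,e+R@np.array([x,d,z]))))
cv2.imwrite('pics/w3.png',cv2.resize(cv2.imread('pics/w2.png')[180:330,190:340],None,fx=4,fy=4,interpolation=cv2.INTER_CUBIC))
```

```text
0 -11 -14.5 [231. 218.]
0 -11 14.5 [283. 218.]
0 11 -14.5 [232. 254.]
0 11 14.5 [282. 254.]
22 -11 -14.5 [234. 205.]
22 -11 14.5 [280. 205.]
22 11 -14.5 [235. 238.]
22 11 14.5 [280. 238.]
```

View pics/w3.png

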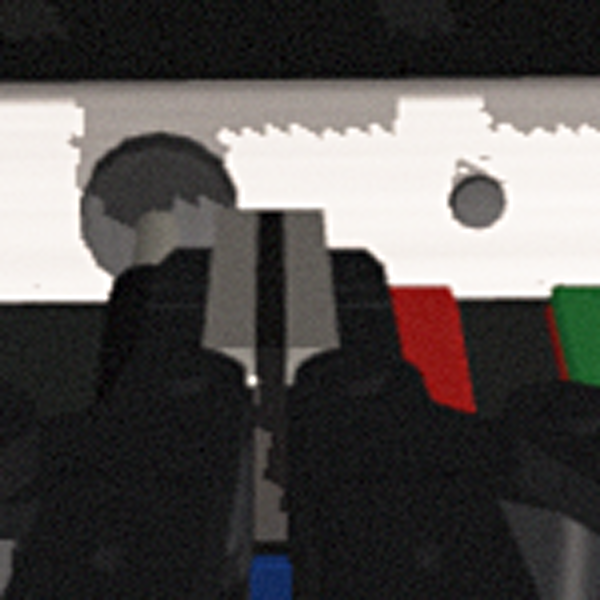

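Run:
```python
from h import *
e=ctrl.sense()['eef_pos'];R=rot();out=[]
for n in ('scene','side'):
    p=eyes.capture(n);im=cv2.cvtColor(p['color'],cv2.COLOR_RGB2BGR)
    u,v=[int(a) for a in proj(p,e)];c=im[v-40:v+40,u-40:u+40];c=cv2.resize(c,None,fx=5,fy=5,interpolation=cv2.INTER_CUBIC)
    for d,col in ((0,(255,0,255)),(22,(0,255,255))):
        a=proj(p,e+R@np.array([0,d,0]));cv2.circle(c,(int((a[0]-u+40)*5),int((a[1]-v+40)*5)),4,col,-1)
    out.append(c)
cv2.imwrite('pics/t.png',np.hstack(out))
p=eyes.capture('wrist');T=setup([551.1,-100.5],.189)
print(proj(p,T(0,0,10)),proj(p,T(0,120,10)))
```

```text
(np.float64(231.14183343525306), np.float64(228.8948541834798)) (np.float64(387.18747837476985), np.float64(228.04231937217682))
```

View pics/t.png

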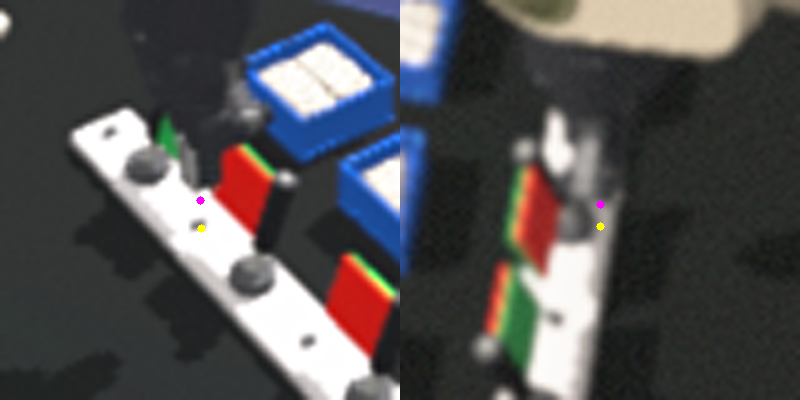

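Run:
```python
from h import *
e=ctrl.sense()['eef_pos'];R=rot();A=np.zeros((3,3));b=np.zeros(3);rays=[]
for n,c in (('scene',(190,184)),('side',(197,193)),('wrist',None)):
    p=eyes.capture(n);u,v=[int(a) for a in proj(p,e)]
    uv=(257.5,232) if c is None else (u-40+c[0]/5,v-40+c[1]/5)
    o=ray(p,uv,100);d=ray(p,uv,0)-o;d/=np.linalg.norm(d);rays.append((o,d))
for S in ((0,2),(0,1),(0,1,2)):
    M=[(np.eye(3)-np.outer(rays[i][1],rays[i][1])) for i in S];X=np.linalg.solve(sum(M),sum(m@rays[i][0] for m,i in zip(M,S)))
    print(S,X,'tool',R.T@(X-e),[np.linalg.norm(m@(X-rays[i][0])) for m,i in zip(M,S)])
```

```text
(0, 2) [519.64714637 -85.92799492  83.07274778] tool [ -7.77968751 -15.41057207   0.26497346] [np.float64(1.33112249668632), np.float64(1.331122496686319)]
(0, 1) [525.30064175 -80.74536402  79.23934883] tool [ -1.27218832 -11.57633473   4.32301472] [np.float64(2.6659401239625096), np.float64(2.665940123962599)]
(0, 1, 2) [523.8677272  -82.90526464  78.14014859] tool [ -3.07706707 -10.4773467    2.46255941] [np.float64(2.42866933571609), np.float64(4.442081568457274), np.float64(4.172267588373294)]
```

```bash
python3 -m crank '[{"dp":[0,-20,0],"roll":0,"gripper":255},{"dp":[0,-42,0],"roll":0,"gripper":255},{"dp":[20,-42,2],"roll":0,"gripper":255},{"dp":[45,-42,5],"roll":0,"gripper":255},{"dp":[72,-42,7],"roll":0,"gripper":255},{"dp":[72,-42,7],"roll":0,"gripper":255},{"dp":[72,-25,7],"roll":0,"gripper":255},{"dp":[72,-5,7],"roll":0,"gripper":255},{"dp":[72,15,7],"roll":0,"gripper":255},{"dp":[72,20,7],"roll":0,"gripper":255}]'
python3 -m crank '[{"dp":[0,3,0],"roll":0,"gripper":255},{"dp":[0,6,0],"roll":0,"gripper":255},{"dp":[0,6,0],"roll":0,"gripper":255}]'
python3 - <<'E'
from h import *
T=setup([551.1,-100.5],.189);print(dp(T(50,27,42)))
e=ctrl.sense()['eef_pos'];R=rot();out=[]
for n in ('scene','side'):
    p=eyes.capture(n);im=cv2.cvtColor(p['color'],cv2.COLOR_RGB2BGR)
    u,v=[int(a) for a in proj(p,e)];c=im[v-40:v+40,u-40:u+40];c=cv2.resize(c,None,fx=5,fy=5,interpolation=cv2.INTER_CUBIC)
    for d,col in ((0,(255,0,255)),(22,(0,255,255))):
        a=proj(p,e+R@np.array([0,d,0]));cv2.circle(c,(int((a[0]-u+40)*5),int((a[1]-v+40)*5)),4,col,1)
    out.append(c)
cv2.imwrite('pics/t2.png',np.hstack(out))
E
```

```text
time_s: 5.58
eef_pos: [594.8, -64.3, 44.6]
ee_rot: [0.705, -0.703, -0.063, 0.067]
force: [-1.0, 1.5, -0.3]
grip_width: -0.001
time_s: 5.83
eef_pos: [596.8, -64.9, 42.2]
ee_rot: [-0.704, 0.704, 0.065, -0.065]
force: [-0.1, 0.5, 0.7]
grip_width: 0.0
[-1.62234225  0.23146052  0.63212604]
```

View pics/t2.png

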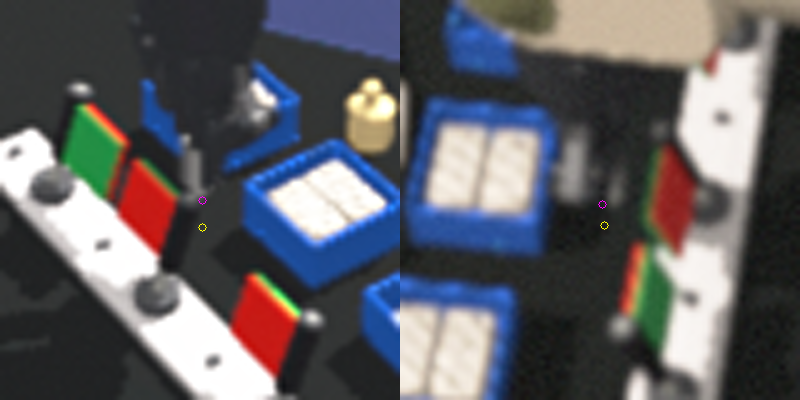

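```bash
python3 -m crank '[{"dp":[-10,0,0],"roll":0,"gripper":255},{"dp":[-20,0,0],"roll":0,"gripper":255},{"dp":[-30,0,0],"roll":0,"gripper":255},{"dp":[-40,0,0],"roll":0,"gripper":255},{"dp":[-47,0,-2],"roll":0,"gripper":255},{"dp":[-53,0,-4],"roll":0,"gripper":255},{"dp":[-59,0,-6],"roll":0,"gripper":255},{"dp":[-59,0,-6],"roll":0,"gripper":255}]'
python3 - <<'E'
from h import *
T=setup([551.1,-100.5],.189);print(dp(T(0,0,42)))
e=ctrl.sense()['eef_pos'];R=rot();out=[]
for n in ('scene','side'):
    p=eyes.capture(n);im=cv2.cvtColor(p['color'],cv2.COLOR_RGB2BGR)
    u,v=[int(a) for a in proj(p,e)];c=im[v-40:v+40,u-40:u+40];out.append(cv2.resize(c,None,fx=5,fy=5,interpolation=cv2.INTER_CUBIC))
cv2.imwrite('pics/t3.png',np.hstack(out))
E
```

```text
time_s: 6.6
eef_pos: [539.1, -82.1, 41.9]
ee_rot: [-0.704, 0.704, 0.065, -0.065]
force: [-0.0, 0.1, -0.1]
grip_width: -0.004
[  8.4530077  -0.1030907 -20.2667256]
```

View pics/t3.png

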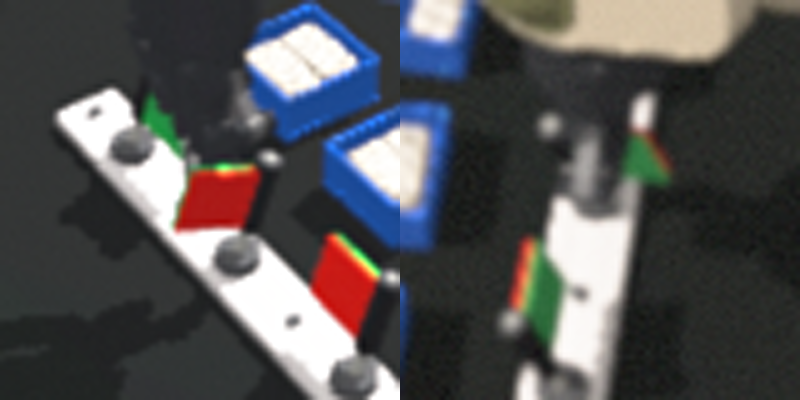

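The tag is turning: it now points toward the robot with the finger behind it. I'll continue the sweep to the right.

```bash
python3 -m crank '[{"dp":[-5,0,-5],"roll":0,"gripper":255},{"dp":[-8,0,-10],"roll":0,"gripper":255},{"dp":[-11,0,-18],"roll":0,"gripper":255},{"dp":[-11,0,-26],"roll":0,"gripper":255},{"dp":[-11,0,-34],"roll":0,"gripper":255},{"dp":[-11,0,-42],"roll":0,"gripper":255},{"dp":[-11,0,-50],"roll":0,"gripper":255},{"dp":[-11,0,-50],"roll":0,"gripper":255}]'
python3 -m crank '[{"dp":[-15,0,0],"roll":0,"gripper":255},{"dp":[-30,0,0],"roll":0,"gripper":255},{"dp":[-50,-10,0],"roll":0,"gripper":255},{"dp":[-50,-40,0],"roll":0,"gripper":255},{"dp":[-50,-75,0],"roll":0,"gripper":255},{"dp":[-50,-110,0],"roll":0,"gripper":255},{"dp":[-70,-140,0],"roll":0,"gripper":255},{"dp":[-100,-150,0],"roll":0,"gripper":255},{"dp":[-120,-150,0],"roll":0,"gripper":255},{"dp":[-120,-150,0],"roll":0,"gripper":255}]'
python3 -m crank '[{"dp":[-20,0,30],"roll":0,"gripper":255},{"dp":[-40,0,60],"roll":0,"gripper":255},{"dp":[-40,0,90],"roll":0,"gripper":255},{"dp":[-40,0,120],"roll":0,"gripper":255},{"dp":[-40,0,120],"roll":0,"gripper":255},{"dp":[-40,0,120],"roll":0,"gripper":255},{"dp":[-40,0,120],"roll":0,"gripper":255},{"dp":[-40,0,120],"roll":0,"gripper":255},{"dp":[-40,0,120],"roll":0,"gripper":255},{"dp":[-40,0,120],"roll":0,"gripper":255}]'
python3 -m crank '[{"dp":[0,0,0],"roll":0,"gripper":255},{"dp":[0,0,0],"roll":0,"gripper":255},{"dp":[0,0,0],"roll":0,"gripper":255},{"dp":[0,0,0],"roll":0,"gripper":255},{"dp":[0,0,0],"roll":0,"gripper":255},{"dp":[0,0,0],"roll":0,"gripper":255},{"dp":[0,0,0],"roll":0,"gripper":255},{"dp":[0,0,0],"roll":0,"gripper":255},{"dp":[0,0,0],"roll":0,"gripper":255},{"dp":[0,0,0],"roll":0,"gripper":255}]'
python3 -m crank '[{"dp":[0,0,0],"roll":0,"gripper":255},{"dp":[0,0,0],"roll":0,"gripper":255},{"dp":[0,0,0],"roll":0,"gripper":255},{"dp":[0,0,0],"roll":0,"gripper":255},{"dp":[0,0,0],"roll":0,"gripper":255},{"dp":[0,0,0],"roll":0,"gripper":255},{"dp":[0,0,0],"roll":0,"gripper":255},{"dp":[0,0,0],"roll":0,"gripper":255},{"dp":[0,0,0],"roll":0,"gripper":255},{"dp":[0,0,0],"roll":0,"gripper":255}]'
python3 - <<'E'
from h import *
out=[]
for n,(r0,r1,c0,c1) in (('scene',(140,250,180,310)),('side',(165,300,180,300))):
    p=eyes.capture(n);im=cv2.cvtColor(p['color'],cv2.COLOR_RGB2BGR)
    out.append(cv2.resize(im[r0:r1,c0:c1],(400,400),interpolation=cv2.INTER_CUBIC))
    for l,z in (('full_bin_1',0),('low_bin',0)):
        print(n,l,[np.round(ray(p,d['centre'],z)) for d in models.spot_point(p,l)[:3]])
cv2.imwrite('pics/t4.png',np.hstack(out))
E
```

```text
time_s: 7.37
eef_pos: [538.4, -134.4, 41.7]
ee_rot: [-0.704, 0.704, 0.065, -0.064]
force: [-0.3, 0.9, 0.3]
grip_width: -0.004
time_s: 8.2
eef_pos: [418.0, -154.9, 192.5]
ee_rot: [-0.704, 0.704, 0.065, -0.064]
force: [-0.3, 0.3, -0.3]
grip_width: 0.002
time_s: 9.03
eef_pos: [358.9, -44.6, 191.6]
ee_rot: [0.704, -0.704, -0.065, 0.065]
force: [-0.9, 0.1, 0.3]
grip_width: -0.002
time_s: 9.87
eef_pos: [358.7, -44.0, 191.7]
ee_rot: [-0.704, 0.704, 0.065, -0.065]
force: [-1.1, -0.6, -1.1]
grip_width: 0.001
time_s: 10.7
eef_pos: [358.7, -44.0, 191.7]
ee_rot: [0.704, -0.704, -0.065, 0.065]
force: [0.1, 0.3, 0.1]
grip_width: 0.001
scene full_bin_1 [array([655., -74.,   0.]), array([661.,  43.,   0.])]
scene low_bin [array([ 696., -202.,    0.]), array([664., -72.,   0.])]
side full_bin_1 [array([645.,  41.,   0.]), array([680., -82.,   0.])]
side low_bin [array([ 705., -189.,    0.])]
```

View pics/t4.png

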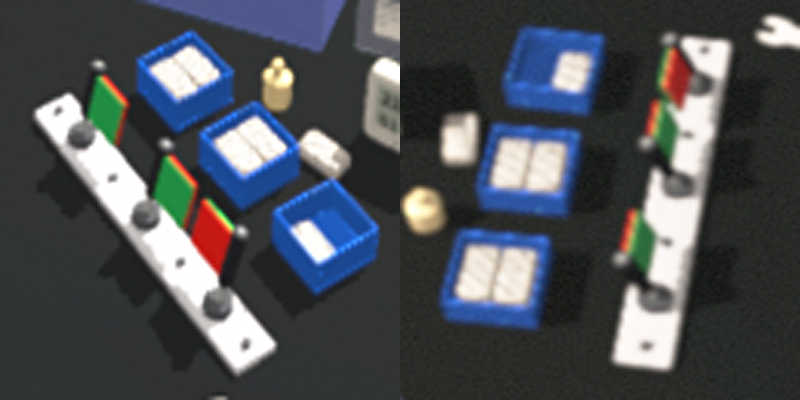

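```bash
python3 -c "
from rig import ctrl
print(ctrl.finish_job())"
```

```text
the job is handed in; nothing more can be done
None
```

I handed the job in with the tags set. The left and middle tags, in front of the full bins, show green. The right tag, in front of the bin with one insert, shows red.

- **Moves:** Only the middle tag was wrong, so I pulled it round from red to green with the closed fingertip. I then retreated to about 120 mm above the tags and waited over 2 s. The robot's clock stood at about 11 s of the 58 s.
- **First pass missed:** It went over the tag without moving it. In the images, the fingertips sat about 33 mm higher than the reported pose and 22 mm nose length imply. I lowered the tool by 26 mm and the second pass turned the tag; I did not find the cause of the disagreement.
- **Last checks:** In both the scene and side pictures, the middle tag lies parallel to the left tag at its stop, and the bins and other things in view stand where they were. I judged the tag angles by eye only. The networks' bin positions agree with the earlier ones to within about 20 mm, which is their usual scatter. The force readings I took stayed under about 2 N.

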